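# Heft the dumbbells, weight the press, tray the empties

## Robot

A 7-joint arm with a two-finger parallel gripper is mounted at the origin on the work surface. World frame = base frame: x ahead of the robot, y to its left, z up, the work surface at z = 0. Lengths are in m, angles in rad, forces in N, time in s.
With the tool pointing down it reaches from about 0.425 to 0.925 m from the base axis. Payload 6.8 kg.
Tool frame: the origin (TCP) lies between the finger pads; the fingertips stand finger_overhang ahead of it and the grasp point (between the pads) lies 6 mm ahead of it (finger_overhang is the distance from the TCP to the fingertips, in m); z points along the fingers, y is the line along which they close (so a half turn about z gives the same grasp; the last joint's range is limited). The gripper opens to 85 mm and grips with 20 to 120 N. Pads are 22 mm wide; open, the fingers measure 114 mm over their backs; the gripper's body (76 mm by 85 mm) begins 54 mm behind the grasp point. The pads swing forward as they close: fully open they stand 13 mm farther back than shut.
Start: joints at [-1.411, 0.477, 0.022, 1.555, -0.011, 1.109, -0.083], TCP at [0.179, 0.651, 0.228] pointing down, gripper open.
Joint ranges: [-2.96, 2.96], [-0.34, 2.1], [-1.41, 1.46], [0.24, 2.44], [-1.37, 4.51], [0.17, 1.92], [-2.96, 2.96]. Speed limits (rad/s): [2.39, 2.39, 3.14, 3.14, 3.14, 3.14, 3.14].

## Interface

Orientations are given as a unit quaternion [w, x, y, z].
In Python, from station import * gives the robot as it stands.
- The arm moves only by the tool drive_tool, never from a script. Its argument "increments" is a list of rows, each an object of numbers: "claw": the finger opening in m, from 0 to 0.0854; "dx", "dy", "dz": the shift along the tool's x, y, z in m; "wx", "wy", "wz": the turn, a rotation vector about the tool's x, y, z in degrees. A call has 1 to 20 rows; each row shifts and turns the commanded pose from where the row before left it, along the tool's axes as they then stand; what a row does not reach is not made up. A row lasts 1/8 s, in which the tool goes at most 62.5 mm and 10.7 degrees, less where a joint would pass 70% of its speed; a pose out of reach is approached as far as the arm can. A call with a gripper value outside its range is refused whole. The fingers move at their own pace and stop on an object; "newtons" is the grip in N (left out, the last holds). Time passes only in rows, so rows that do not move let the fingers close. It gives the time, the measured TCP pose, the force, the opening and the grip force at its end, in the units of the state.
- get_obs(): the state, without advancing time (a new reading comes with each control period).
- read_camera(name): name is "side" or "top"; returns (picture, depth): 420x560x3 uint8, red, green, blue; 420x560 float32, m along the optical axis (not along the pixel's ray), 0 where there is no reading.
- calibration(name): a dict with "intrinsics" (3x3 intrinsics, pixels), "k1" (the pictures are not rectified: a ray, as slopes to the right and down, at radius r is drawn at 1 + k1 r^2 times it, then the intrinsics apply), "R" (3x3) and "t" (3): a world point X has camera coordinates R X + t. Camera axes: x right, y down, z forward; pixel columns grow to the right and rows downward; lengths in m; the calibration is good to about 2 mm. A picture is of the moment at which its call begins. calibration takes no time and is no camera call.
- hand_in(): hands the job in; it is judged then, once.
The state is a dict: "t": time; "q": joint angles; "joint_vel": joint speeds; "joint_torque": joint torques, N m; "eef_pos": TCP position; "tool_rot": TCP orientation; "contact_force": force on the tool from outside, world axes, zero at the start; "torque": the same for the moment, N m; "gripper_width": opening from 0.0 (shut) to 1.0 (fully open); "grasp_force": force on a finger pad.
Only numpy, scipy, OpenCV 4.12 (cv2) and the standard library are available. Lean on these libraries where they do the work, as an engineer would, in place of code of your own. Each camera call takes 0.05 s, during which the arm holds its last target. There are 200 camera calls.

## Task

One of the three matching navy dumbbells is filled with shot and the other two are empty: find the filled one by its heft and lay it in the middle of the spring press's aluminium platen, along its long side, so that its weight alone holds the platen fully down. Lay the two empties in the grey tray in a neat row, one squarely on each cork pad. Set the dumbbells down rather than dropping them, do not leave an empty one on the press even for a moment, and leave the carabiner, clamp, roller and clear box where they lie.

Things in the scene. Friction and masses are not known exactly. Their poses are not given: they have to be found in the camera images.
- dumbbell_a: one of three identical navy plastic dumbbells, 140 long: hexagonal heads 52 across flats, 30 long, lying on a flat; grip between them 80 long, 30 x 30 rounded square. One of the three is filled (0.5 to 0.75 kg in all), two are empty (0.13 to 0.22 kg); nothing shows which, nor do the letters. Origin: its centre, mid-grip, 26 above what it lies on; x along the dumbbell
- dumbbell_b: one of three identical navy plastic dumbbells, 140 long: hexagonal heads 52 across flats, 30 long, lying on a flat; grip between them 80 long, 30 x 30 rounded square. One of the three is filled (0.5 to 0.75 kg in all), two are empty (0.13 to 0.22 kg); nothing shows which, nor do the letters. Origin: its centre, mid-grip, 26 above what it lies on; x along the dumbbell
- dumbbell_c: one of three identical navy plastic dumbbells, 140 long: hexagonal heads 52 across flats, 30 long, lying on a flat; grip between them 80 long, 30 x 30 rounded square. One of the three is filled (0.5 to 0.75 kg in all), two are empty (0.13 to 0.22 kg); nothing shows which, nor do the letters. Origin: its centre, mid-grip, 26 above what it lies on; x along the dumbbell
- press: spring press fixed to the table: wooden base 200 x 120 x 18 with an aluminium platen (170 x 90 x 10) on four springs above it, the base's long side along its x. It may stand on either side of the dumbbells. Origin: centre of the underside
- platen_top (a point): centre of the platen's upper face when the platen is up, 50.5 above the table; fixed to the base (does not sink with the platen); x along the platen's long side, z up
- platen (a joint): how far the platen has sunk, m: 0 up, 0.012 fully down. An empty dumbbell does not sink it; about 5.7 N on it, platen's own weight of 1.5 N included, holds it fully down; the filled dumbbell does so by its weight
- tray: shallow grey plastic tray fixed to the table, 194 x 194 outside, floor 4 thick, rim 8 high and 4 thick; two cork pads 160 (x) x 70 (y) x 2 lie on its floor side by side, their long sides along the tray's x. Origin: centre of the underside
- pad_1 (a point): centre of the upper face of one cork pad, 6 above the table, 42 to the +y side of the tray's centre; axes as the tray's
- pad_2 (a point): centre of the upper face of the other cork pad, 6 above the table, 42 to the -y side of the tray's centre; axes as the tray's
- carabiner: bystander: aluminium carabiner lying flat, about 90 x 45 x 11; origin under its centre
- clamp: bystander: small black and orange spring clamp lying flat, about 125 x 70 x 20; origin under its pivot
- roller: bystander: wooden massage roller, 300 long, 54 in diameter, lying along its x; origin under its centre
- acrylic_box: bystander: clear acrylic box with clipped-on lid, 96 x 134 x 73, a red ball inside; origin under its centre
Things that resemble listed ones, but are neither listed nor needed, are in the scene too. Leave any yellow look-alike of the press alone.

How it is judged:
At the end, for the whole second after the job is handed in: One dumbbell lies along the platen (centre within 25 mm of its middle both ways, within 0.3 rad) and holds it down (joint over 9 mm); the other two lie on the cork pads, one each (centre within 18 mm along and 14 mm across, within 0.2 rad of the pad's long side); all at rest (((x of dumbbell_a in the frame of platen_top between -0.025 and 0.025 m and y of dumbbell_a in the frame of platen_top between -0.025 and 0.025 m and z of dumbbell_a in the frame of platen_top between 0.005 and 0.03 m and angle between the x axis of dumbbell_a and the x axis of press, either way round below 0.3 rad) or (x of dumbbell_b in the frame of platen_top between -0.025 and 0.025 m and y of dumbbell_b in the frame of platen_top between -0.025 and 0.025 m and z of dumbbell_b in the frame of platen_top between 0.005 and 0.03 m and angle between the x axis of dumbbell_b and the x axis of press, either way round below 0.3 rad) or (x of dumbbell_c in the frame of platen_top between -0.025 and 0.025 m and y of dumbbell_c in the frame of platen_top between -0.025 and 0.025 m and z of dumbbell_c in the frame of platen_top between 0.005 and 0.03 m and angle between the x axis of dumbbell_c and the x axis of press, either way round below 0.3 rad)) and ((x of dumbbell_a in the frame of pad_1 between -0.018 and 0.018 m and y of dumbbell_a in the frame of pad_1 between -0.014 and 0.014 m and z of dumbbell_a in the frame of pad_1 between 0.02 and 0.034 m and angle between the x axis of dumbbell_a and the x axis of tray, either way round below 0.2 rad) or (x of dumbbell_b in the frame of pad_1 between -0.018 and 0.018 m and y of dumbbell_b in the frame of pad_1 between -0.014 and 0.014 m and z of dumbbell_b in the frame of pad_1 between 0.02 and 0.034 m and angle between the x axis of dumbbell_b and the x axis of tray, either way round below 0.2 rad) or (x of dumbbell_c in the frame of pad_1 between -0.018 and 0.018 m and y of dumbbell_c in the frame of pad_1 between -0.014 and 0.014 m and z of dumbbell_c in the frame of pad_1 between 0.02 and 0.034 m and angle between the x axis of dumbbell_c and the x axis of tray, either way round below 0.2 rad)) and ((x of dumbbell_a in the frame of pad_2 between -0.018 and 0.018 m and y of dumbbell_a in the frame of pad_2 between -0.014 and 0.014 m and z of dumbbell_a in the frame of pad_2 between 0.02 and 0.034 m and angle between the x axis of dumbbell_a and the x axis of tray, either way round below 0.2 rad) or (x of dumbbell_b in the frame of pad_2 between -0.018 and 0.018 m and y of dumbbell_b in the frame of pad_2 between -0.014 and 0.014 m and z of dumbbell_b in the frame of pad_2 between 0.02 and 0.034 m and angle between the x axis of dumbbell_b and the x axis of tray, either way round below 0.2 rad) or (x of dumbbell_c in the frame of pad_2 between -0.018 and 0.018 m and y of dumbbell_c in the frame of pad_2 between -0.014 and 0.014 m and z of dumbbell_c in the frame of pad_2 between 0.02 and 0.034 m and angle between the x axis of dumbbell_c and the x axis of tray, either way round below 0.2 rad)) and value of joint platen above 0.009 m and linear speed of each of dumbbell_a, dumbbell_b, dumbbell_c below 0.02 m/s); the robot touches nothing.
It fails at once if an empty dumbbell left on the press: a dumbbell lies on the platen with the gripper over 80 mm away and the platen not sunk 4 mm ((contact force between dumbbell_a and press above 0.5 N and distance between the grasp point and dumbbell_a above 0.08 m and linear speed of dumbbell_a below 0.02 m/s and value of joint platen below 0.004 m) or (contact force between dumbbell_b and press above 0.5 N and distance between the grasp point and dumbbell_b above 0.08 m and linear speed of dumbbell_b below 0.02 m/s and value of joint platen below 0.004 m) or (contact force between dumbbell_c and press above 0.5 N and distance between the grasp point and dumbbell_c above 0.08 m and linear speed of dumbbell_c below 0.02 m/s and value of joint platen below 0.004 m)).
It fails at once if a dumbbell dropped (falling free at more than 0.7 m/s, about 25 mm) ((linear speed of dumbbell_a above 0.7 m/s and contact force between dumbbell_a and the fingers below 0.05 N) or (linear speed of dumbbell_b above 0.7 m/s and contact force between dumbbell_b and the fingers below 0.05 N) or (linear speed of dumbbell_c above 0.7 m/s and contact force between dumbbell_c and the fingers below 0.05 N)).
It fails at once if the carabiner, clamp, roller or clear box moved over 20 mm (distance of any of carabiner, clamp, roller, acrylic_box from where it was at the start of the episode above 0.02 m).
It also fails if it takes over 69 s, if anything falls off the work surface, if the arm or the gripper's body presses on something with over 40 N, if the wrist force passes 120 N, or if a joint passes its speed limit or range.

## Working session

There is one attempt and no reset: what is moved stays moved. The work goes in short steps, Python scripts to look and compute and a tool call to move; the robot and the scene stay as the last step left them, time stands still between calls to the robot, and variables do not carry over. Pictures are saved under pics/ and viewed, at most 10 in all, crops included, and the job is handed in when it is done.

Besides the shell and the picture viewer there is one more tool, called after ">>>" by a JSON object that holds its "op" and its "data". drive_tool: Moves the arm, as the interface text tells. Its arguments: {"type":"object","properties":{"increments":{"type":"array","items":{"type":"object","properties":{"claw":{"type":"number"},"dx":{"type":"number"},"dy":{"type":"number"},"dz":{"type":"number"},"wx":{"type":"number"},"wy":{"type":"number"},"wz":{"type":"number"}}}},"newtons":{"type":"number"}},"required":["increments"]}

```bash
ls; mkdir -p pics; python3 - <<'E'
from station import *
import cv2,numpy as np
print(get_obs())
for n in("top","side"):
    p,d=read_camera(n);np.savez(f"{n}0.npz",p=p,d=d);cv2.imwrite(f"pics/{n}0.png",p[:,:,::-1]);c=calibration(n);print(n,c)
E
```

```text
pics
{'t': 0.0, 'q': array([-1.41110022,  0.47781679,  0.02233202,  1.5564651 , -0.01149095,
        1.10927372, -0.08313363]), 'joint_vel': array([ 4.14343268e-05,  2.98323393e-04,  1.45941566e-04, -7.37888855e-04,
       -3.94196915e-04,  2.05087031e-03,  2.05043620e-04]), 'joint_torque': array([ 5.86964543e-04, -5.96447504e+01,  1.60813618e+00, -2.81209338e+01,
        1.24651377e-02,  9.11392010e-03, -1.44073613e-05]), 'eef_pos': array([0.17846418, 0.65036022, 0.22730861]), 'tool_rot': array([-5.19183570e-05,  1.33498885e-01,  9.91048539e-01, -9.15938697e-04]), 'contact_force': array([ 0.19751063,  0.64654473, -0.64424581]), 'torque': array([ 0.0401243 , -0.01000435,  0.03478884]), 'grasp_force': 0.0, 'gripper_width': 0.9946694174267112}
top {'intrinsics': array([[405.5790339 ,   0.        , 278.57724794],
       [  0.        , 405.5790339 , 212.2971867 ],
       [  0.        ,   0.        ,   1.        ]]), 'k1': -0.09828303457309076, 'R': array([[ 8.24621708e-04, -9.99634346e-01, -2.70276469e-02],
       [-9.88529286e-01,  3.26704350e-03, -1.50993966e-01],
       [ 1.51027055e-01,  2.68421334e-02, -9.88165132e-01]]), 't': array([-0.04854838,  0.50048327,  0.97318461])}
side {'intrinsics': array([[388.1035332 ,   0.        , 284.62335199],
       [  0.        , 388.1035332 , 208.80192044],
       [  0.        ,   0.        ,   1.        ]]), 'k1': -0.05080113790965302, 'R': array([[ 0.75859334, -0.6512146 , -0.02134693],
       [-0.43702844, -0.48424375, -0.7579671 ],
       [ 0.48326213,  0.58431801, -0.65194339]]), 't': array([-0.43800532,  0.24367461,  0.80024472])}
```

View pics/top0.png

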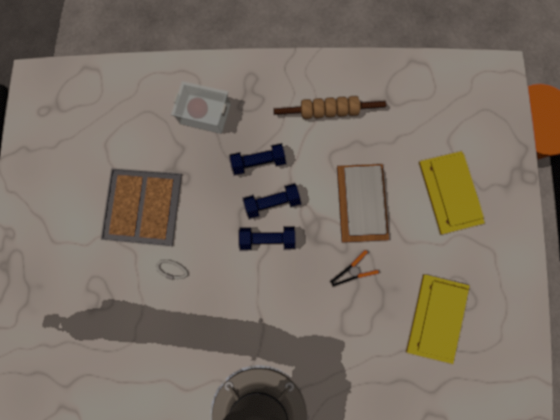

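View pics/side0.png

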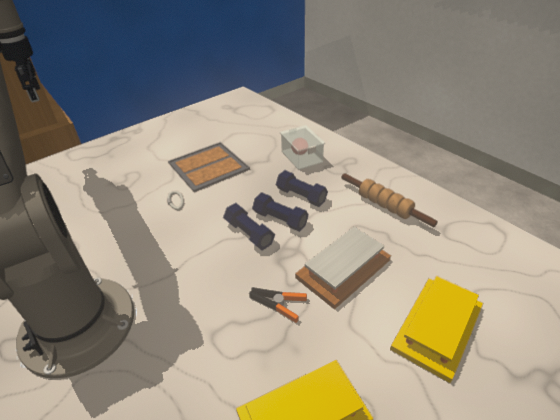

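Top view: dumbbells are at about (258,159), (272,200) and (267,238), with the tray and cork pads at (143,207). Three things resemble a press. (363,203) has a wooden base and aluminium platen, so it fits. (452,192) and (438,318) are yellow look-alikes. Next I'll measure them and confirm the press in a crop.

```bash
cat > h.py <<'E'
import cv2,numpy as np
from station import calibration
C={n:calibration(n) for n in("top","side")}
def rays(n,uv):
    c=C[n];K=c["intrinsics"];uv=np.asarray(uv,float).reshape(-1,2)
    p=cv2.undistortPoints(uv[:,None],K,np.array([c["k1"],0,0,0]))[:,0]
    return np.c_[p,np.ones(len(p))]
def origin(n): return -C[n]["R"].T@C[n]["t"]
def plane(n,uv,z):
    o=origin(n);d=rays(n,uv)@C[n]["R"];return o+d*((z-o[2])/d[:,2])[:,None]
def pts(n,uv,depth):
    uv=np.asarray(uv);z=depth[uv[:,1],uv[:,0]];uv=uv[z>0];z=z[z>0]
    return (rays(n,uv)*z[:,None]-C[n]["t"])@C[n]["R"]
def tri(ua,ub):
    A=[];b=[]
    for n,u in(("top",ua),("side",ub)):
        d=(rays(n,u)@C[n]["R"])[0];d/=np.linalg.norm(d);P=np.eye(3)-np.outer(d,d);A.append(P);b.append(P@origin(n))
    x=np.linalg.lstsq(np.vstack(A),np.hstack(b),rcond=None)[0]
    return x,np.linalg.norm(np.vstack(A)@x-np.hstack(b))
def blobs(m,lo,hi):
    n,l,s,c=cv2.connectedComponentsWithStats(m.astype(np.uint8))
    return [(c[i],np.argwhere(l==i)[:,::-1],s[i,4]) for i in range(1,n) if lo<s[i,4]<hi]
def masks(p):
    h,s,v=[x.astype(int) for x in cv2.split(cv2.cvtColor(p,cv2.COLOR_RGB2HSV))]
    return h,s,v
def rect(xy):
    (c,wh,a)=cv2.minAreaRect(xy.astype(np.float32));w,h=wh
    if w<h:w,h,a=h,w,a+90
    return np.array(c),w,h,(a+90)%180-90
E
python3 - <<'E'
from h import *
D={n:np.load(n+"0.npz") for n in("top","side")}
cen={}
for n in D:
    p,d=D[n]["p"],D[n]["d"];h,s,v=masks(p)
    for name,m in(("navy",(h>105)&(h<135)&(s>90)&(v<110)),("cork",(h<18)&(s>120)&(v>60))):
        print(n,name)
        for c,uv,a in blobs(m,150,2500):
            w=pts(n,uv,d); print(" ",c.round(1),a,"med",np.median(w,0).round(3),"zpct",np.percentile(w[:,2],[5,50,95,99]).round(4),
              "rect",[np.round(x,3) for x in rect(w[:,:2])])
            cen[n,name]=cen.get((n,name),[])+[c]
for name in("navy","cork"):
  for a in cen["top",name]:
    r=[(tri(a,b),b) for b in cen["side",name]]
    (x,e),b=min(r,key=lambda r:r[0][1]);print(name,a.round(),b.round(),x.round(4),round(e,4))
p=D["top"]["p"][140:265,310:500];cv2.imwrite("pics/press.png",cv2.resize(p,None,fx=4,fy=4,interpolation=3)[:,:,::-1])
# press via depth
d=D["top"]["d"];uv=np.argwhere(np.ones((110,85)))[:,::-1]+[325,150]
w=pts("top",uv,d)
for lo,hi in((.012,.025),(.04,.06)):
    q=w[(w[:,2]>lo)&(w[:,2]<hi)];print(lo,len(q),np.median(q,0).round(4),[np.round(x,4) for x in rect(q[:,:2])])
E
```

```text
top navy
  [257.4 158.8] 725 med [0.637 0.006 0.042] zpct [0.0346 0.042  0.0534 0.0549] rect [array([0.639, 0.005]), np.float64(0.133), np.float64(0.048), np.float64(-77.296)]
  [271.7 200.5] 739 med [ 0.529 -0.033  0.042] zpct [0.0361 0.0424 0.0531 0.0543] rect [array([ 0.53 , -0.032]), np.float64(0.134), np.float64(0.05), np.float64(-73.686)]
  [266.4 237.9] 739 med [ 0.436 -0.018  0.043] zpct [0.0367 0.0429 0.0533 0.0544] rect [array([ 0.436, -0.021]), np.float64(0.133), np.float64(0.047), np.float64(-88.896)]
top cork
  [545.3 117.9] 1934 med [ 0.956 -1.1   -0.449] zpct [-0.4553 -0.4495 -0.4442 -0.4424] rect [array([ 0.923, -1.097]), np.float64(0.804), np.float64(0.326), np.float64(-52.43)]
  [330.2 107.1] 965 med [ 0.773 -0.182  0.049] zpct [0.0334 0.049  0.0548 0.056 ] rect [array([ 0.776, -0.183]), np.float64(0.16), np.float64(0.044), np.float64(-86.896)]
  [350.5 213.9] 721 med [ 0.482 -0.216  0.017] zpct [0.0143 0.0174 0.0205 0.0217] rect [array([ 0.529, -0.261]), np.float64(0.196), np.float64(0.118), np.float64(3.051)]
  [125.5 205.2] 1453 med [0.526 0.357 0.005] zpct [0.00
[... 542 characters left out ...]
ect [array([0.519, 0.27 ]), np.float64(0.156), np.float64(0.067), np.float64(-5.003)]
  [316.4 285.4] 371 med [ 0.439 -0.266  0.019] zpct [0.0165 0.0186 0.0206 0.021 ] rect [array([ 0.443, -0.269]), np.float64(0.118), np.float64(0.028), np.float64(-89.257)]
  [294.5 295.9] 179 med [ 0.387 -0.255  0.016] zpct [0.0056 0.0165 0.0198 0.0206] rect [array([ 0.388, -0.252]), np.float64(0.052), np.float64(0.013), np.float64(-47.56)]
  [286.5 312.2] 171 med [ 0.347 -0.275  0.017] zpct [0.0085 0.0173 0.0201 0.0209] rect [array([ 0.348, -0.274]), np.float64(0.053), np.float64(0.013), np.float64(-81.886)]Traceback (most recent call last):
  File "<stdin>", line 14, in <module>
KeyError: ('side', 'navy')
```

```bash
python3 - <<'E'
from h import *
D={n:np.load(n+"0.npz") for n in("top","side")}
p,ds=D["side"]["p"],D["side"]["d"];h,s,v=masks(p)
print(p[212,280],h[212,280],s[212,280],v[212,280])
roi=np.zeros(v.shape,bool);roi[165:255,215:335]=1
S=[(c,uv) for c,uv,a in blobs(roi&(h>105)&(h<135)&(s>60)&(v<100),200,2500)]
for c,uv in S:
    w=pts("side",uv,ds);print("side",c.round(1),len(uv),np.median(w,0).round(3),[np.round(x,3) for x in rect(w[:,:2])])
for a in([257.4,158.8],[271.7,200.5],[266.4,237.9]):
    if S:
        r=[(tri(a,c),c) for c,_ in S];(x,e),b=min(r,key=lambda r:r[0][1]);print("tri",a,b.round(),x.round(4),round(e,4))
for a,b in(([125.5,205.2],[201.3,158.9]),([156.1,207.7],[213.1,170.8])):print("pad",tri(a,b))
p=D["top"]["p"][140:265,310:500];cv2.imwrite("pics/press.png",cv2.resize(p,None,fx=4,fy=4,interpolation=3)[:,:,::-1])
for n,x0,y0,x1,y1 in(("top",325,150,400,255),("side",285,220,400,310)):
    w=pts(n,np.argwhere(np.ones((y1-y0,x1-x0)))[:,::-1]+[x0,y0],D[n]["d"])
    for lo,hi in((.013,.025),(.042,.06)):
        q=w[(w[:,2]>lo)&(w[:,2]<hi)&(w[:,0]>.41)];print(n,lo,len(q),np.median(q,0).round(4),[np.round(x,4) for x in rect(q[:,:2])])
E
```

```text
[65 62 70] 131 29 70
pad (array([0.52590092, 0.35680736, 0.00467947]), np.float64(0.00024026837608855456))
pad (array([0.51850742, 0.27340936, 0.00427413]), np.float64(0.0003806979113574761))
top 0.013 1121 [ 0.5038 -0.222   0.0174] [array([ 0.5296, -0.2624]), np.float64(0.2017), np.float64(0.1197), np.float64(2.4681)]
top 0.042 2467 [ 0.5279 -0.2619  0.0501] [array([ 0.5292, -0.2625]), np.float64(0.1711), np.float64(0.0898), np.float64(2.3953)]
side 0.013 1440 [ 0.4742 -0.3052  0.0185] [array([ 0.5266, -0.193 ]), np.float64(0.2666), np.float64(0.2028), np.float64(-87.0382)]
side 0.042 2470 [ 0.5213 -0.2688  0.0514] [array([ 0.5273, -0.2054]), np.float64(0.2114), np.float64(0.1723), np.float64(-88.1138)]
```

View pics/press.png

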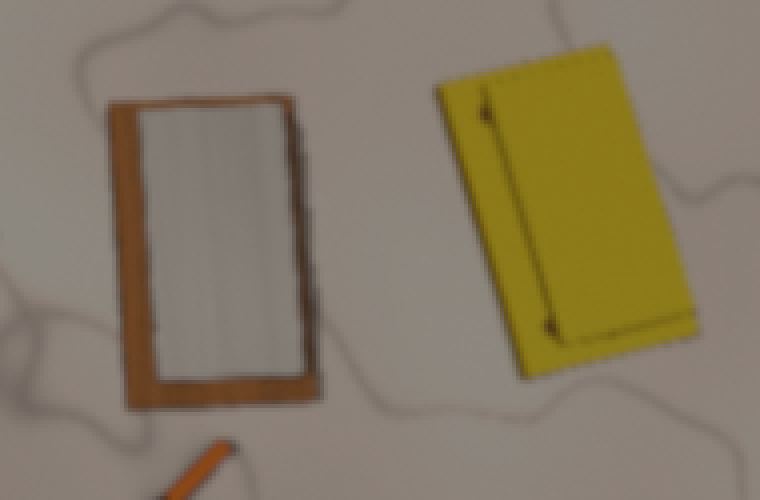

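The crop confirms that the press is the left object, with a wooden base and a plain aluminium platen. The yellow one is the look-alike. Next I'll check the dumbbells in the side view and work out the first move.

```bash
cat >> h.py <<'E'
from scipy.spatial.transform import Rotation as Rn
def pose():
    from station import get_obs
    o=get_obs();q=o["tool_rot"];R=Rn.from_quat(np.r_[q[1:],q[0]]).as_matrix();return o,o["eef_pos"],R
def delta(tgt,yaw=None):
    o,p,R=pose();y0=np.degrees(np.arctan2(R[1,0],R[0,0]))
    print("t",round(o["t"],2),"tcp",p.round(4),"yaw",y0.round(1),"tool z",R[:,2].round(3),"q7",o["q"][6].round(2),"F",o["contact_force"].round(2),"w",round(o["gripper_width"],3),round(o["grasp_force"],1))
    print("d tool",(R.T@(np.array(tgt)-p)).round(4))
    if yaw is not None: print("wz",round(-((yaw-y0+90)%180-90),1))
E
python3 - <<'E'
import station
from h import *
print([n for n in dir(station) if n[0]!="_"], getattr(station,"finger_overhang",None))
D=np.load("side0.npz");p=D["p"]
uv=np.argwhere(np.ones((90,120)))[:,::-1]+[215,165];d=D["d"];uv=uv[d[uv[:,1],uv[:,0]]>0]
w=pts("side",uv,d);dark=p[uv[:,1],uv[:,0]].max(1)<105
for a,c in(([257.4,158.8],(.638,.006)),([271.7,200.5],(.53,-.032)),([266.4,237.9],(.436,-.02))):
    k=(w[:,2]>.012)&dark&(np.hypot(*(w[:,:2]-c).T)<.078)
    u=uv[k].mean(0);print(k.sum(),u.round(1),rect(w[k][:,:2]),np.percentile(w[k][:,2],98),tri(a,u))
delta([.637,.004,.13],-77)
E
```

```text
['PlanningError', 'calibration', 'finger_overhang', 'get_obs', 'hand_in', 'read_camera'] 0.025
780 [301.3 187.5] (array([0.64231634, 0.00358676]), 0.1418459117412567, 0.059818774461746216, -77.66396427154541) 0.05470007622257586 (array([0.64306903, 0.00515781, 0.02644946]), np.float64(0.0019507412385544153))
909 [279.9 211.1] (array([ 0.5322476 , -0.03407596]), 0.13996511697769165, 0.05859954282641411, -73.89216041564941) 0.05465421942991995 (array([ 0.53319075, -0.03189432,  0.02622756]), np.float64(0.0012973742944952303))
1119 [250.7 222.5] (array([ 0.46127009, -0.02248403]), 0.1411842554807663, 0.10542722046375275, -88.6426454782486) 0.05444098333075355 (array([ 0.4409792 , -0.02133421,  0.03410844]), np.float64(0.006795213504826995))
t 0.1 tcp [0.1785 0.6504 0.2274] yaw 164.7 tool z [-0.    -0.002 -1.   ] q7 -0.08 F [0.36 0.24 0.16] w 1.003 0.0
d tool [-0.6132 -0.5019  0.0984]
wz 61.7
```

>>> {"op": "drive_tool", "data": {"increments": [{"dx": -0.047,"dy": -0.0385,"claw": 0.062},{"dx": -0.047,"dy": -0.0385},{"dx": -0.047,"dy": -0.0385},{"dx": -0.047,"dy": -0.0385},{"dx": -0.047,"dy": -0.0385},{"dx": -0.047,"dy": -0.0385},{"dx": -0.047,"dy": -0.0385},{"dx": -0.047,"dy": -0.0385},{"dx": -0.047,"dy": -0.0385},{"dx": -0.047,"dy": -0.0385},{"dx": -0.047,"dy": -0.0385},{"dx": -0.047,"dy": -0.0385},{"dx": -0.047,"dy": -0.0385},{"wz": 10.3},{"wz": 10.3},{"wz": 10.3},{"wz": 10.3},{"wz": 10.3},{"wz": 10.3},{}], "newtons": 60}}

```text
schema error: expected keys claw, dx, dy, dz, wx, wy, wz
```

```bash
python3 -c "
from h import *
delta([.640,.0045,.034],-77.4)"
```

```text
t 0.1 tcp [0.1785 0.6504 0.2274] yaw 164.7 tool z [-0.    -0.002 -1.   ] q7 -0.08 F [0.36 0.24 0.16] w 1.003 0.0
d tool [-0.6159 -0.5004  0.1944]
wz 62.1
```

>>> {"op": "drive_tool", "data": {"increments": [{"dx": -0.047,"dy": -0.0385,"dz": 0,"wx": 0,"wy": 0,"wz": 0,"claw": 0.062},{"dx": -0.047,"dy": -0.0385,"dz": 0,"wx": 0,"wy": 0,"wz": 0,"claw": 0.062},{"dx": -0.047,"dy": -0.0385,"dz": 0,"wx": 0,"wy": 0,"wz": 0,"claw": 0.062},{"dx": -0.047,"dy": -0.0385,"dz": 0,"wx": 0,"wy": 0,"wz": 0,"claw": 0.062},{"dx": -0.047,"dy": -0.0385,"dz": 0,"wx": 0,"wy": 0,"wz": 0,"claw": 0.062},{"dx": -0.047,"dy": -0.0385,"dz": 0,"wx": 0,"wy": 0,"wz": 0,"claw": 0.062},{"dx": -0.047,"dy": -0.0385,"dz": 0,"wx": 0,"wy": 0,"wz": 0,"claw": 0.062},{"dx": -0.047,"dy": -0.0385,"dz": 0,"wx": 0,"wy": 0,"wz": 0,"claw": 0.062},{"dx": -0.047,"dy": -0.0385,"dz": 0,"wx": 0,"wy": 0,"wz": 0,"claw": 0.062},{"dx": -0.047,"dy": -0.0385,"dz": 0,"wx": 0,"wy": 0,"wz": 0,"claw": 0.062},{"dx": -0.047,"dy": -0.0385,"dz": 0,"wx": 0,"wy": 0,"wz": 0,"claw": 0.062},{"dx": -0.047,"dy": -0.0385,"dz": 0,"wx": 0,"wy": 0,"wz": 0,"claw": 0.062},{"dx": -0.047,"dy": -0.0385,"dz": 0,"wx": 0,"wy": 0,"wz": 0,"claw": 0.062},{"dx": 0,"dy": 0,"dz": 0,"wx": 0,"wy": 0,"wz": 10.3,"claw": 0.062},{"dx": 0,"dy": 0,"dz": 0,"wx": 0,"wy": 0,"wz": 10.3,"claw": 0.062},{"dx": 0,"dy": 0,"dz": 0,"wx": 0,"wy": 0,"wz": 10.3,"claw": 0.062},{"dx": 0,"dy": 0,"dz": 0,"wx": 0,"wy": 0,"wz": 10.3,"claw": 0.062},{"dx": 0,"dy": 0,"dz": 0,"wx": 0,"wy": 0,"wz": 10.3,"claw": 0.062},{"dx": 0,"dy": 0,"dz": 0,"wx": 0,"wy": 0,"wz": 10.3,"claw": 0.062},{"dx": 0,"dy": 0,"dz": 0,"wx": 0,"wy": 0,"wz": 0,"claw": 0.062}], "newtons": 60}}

```text
t: 2.6
eef_pos: [0.6351, 0.0068, 0.2278]
tool_rot: [-0.0, 0.623, 0.782, -0.0]
contact_force: [-0.1, 0.0, 0.4]
gripper_width: 0.73
grasp_force: 0.0
```

```bash
python3 -c "
from h import *
delta([.640,.0045,.034],-77.4)"
```

```text
t 2.6 tcp [0.6351 0.0068 0.2278] yaw 103.0 tool z [-0.001 -0.    -1.   ] q7 0.36 F [-0.07  0.04  0.35] w 0.73 0.0
d tool [-0.0033  0.0045  0.1938]
wz 0.4
```

>>> {"op": "drive_tool", "data": {"increments": [{"dx": -0.003,"dy": 0.0045,"dz": 0.05,"wx": 0,"wy": 0,"wz": 0.4,"claw": 0.062},{"dx": 0,"dy": 0,"dz": 0.05,"wx": 0,"wy": 0,"wz": 0,"claw": 0.062},{"dx": 0,"dy": 0,"dz": 0.05,"wx": 0,"wy": 0,"wz": 0,"claw": 0.062},{"dx": 0,"dy": 0,"dz": 0.03,"wx": 0,"wy": 0,"wz": 0,"claw": 0.062},{"dx": 0,"dy": 0,"dz": 0.014,"wx": 0,"wy": 0,"wz": 0,"claw": 0.062},{"dx": 0,"dy": 0,"dz": 0,"wx": 0,"wy": 0,"wz": 0,"claw": 0.02},{"dx": 0,"dy": 0,"dz": 0,"wx": 0,"wy": 0,"wz": 0,"claw": 0.02},{"dx": 0,"dy": 0,"dz": 0,"wx": 0,"wy": 0,"wz": 0,"claw": 0.02},{"dx": 0,"dy": 0,"dz": 0,"wx": 0,"wy": 0,"wz": 0,"claw": 0.02}], "newtons": 60}}

```text
t: 3.72
eef_pos: [0.6419, 0.0046, 0.036]
tool_rot: [0.001, 0.626, 0.78, 0.001]
contact_force: [0.5, -0.8, 6.2]
gripper_width: 0.308
grasp_force: 59.5
```

>>> {"op": "drive_tool", "data": {"increments": [{"dx": 0,"dy": 0,"dz": -0.02,"wx": 0,"wy": 0,"wz": 0,"claw": 0.02},{"dx": 0,"dy": 0,"dz": -0.04,"wx": 0,"wy": 0,"wz": 0,"claw": 0.02},{"dx": 0,"dy": 0,"dz": -0.04,"wx": 0,"wy": 0,"wz": 0,"claw": 0.02},{"dx": 0,"dy": 0,"dz": -0.02,"wx": 0,"wy": 0,"wz": 0,"claw": 0.02},{"dx": 0,"dy": 0,"dz": 0,"wx": 0,"wy": 0,"wz": 0,"claw": 0.02},{"dx": 0,"dy": 0,"dz": 0,"wx": 0,"wy": 0,"wz": 0,"claw": 0.02},{"dx": 0,"dy": 0,"dz": 0,"wx": 0,"wy": 0,"wz": 0,"claw": 0.02}]}}

```text
t: 4.6
eef_pos: [0.6393, 0.0048, 0.1526]
tool_rot: [-0.001, 0.626, 0.78, -0.001]
contact_force: [-1.4, -0.4, -1.1]
gripper_width: 0.309
grasp_force: 59.2
```

```bash
python3 -c "
from h import *
print('far pad');delta([.5265,.3555,.15],-5.2)
print('press');delta([.5285,-.263,.15],2.4)"
```

```text
far pad
t 4.6 tcp [0.6393 0.0048 0.1526] yaw 102.5 tool z [-0.003 -0.    -1.   ] q7 0.41 F [-1.35 -0.36 -1.06] w 0.309 59.2
d tool [ 0.3668 -0.0345  0.0028]
wz -72.3
press
t 4.6 tcp [0.6393 0.0048 0.1526] yaw 102.5 tool z [-0.003 -0.    -1.   ] q7 0.41 F [-1.35 -0.36 -1.06] w 0.309 59.2
d tool [-0.2376 -0.166   0.003 ]
wz -79.9
```

>>> {"op": "drive_tool", "data": {"increments": [{"dx": 0.061,"dy": -0.006,"dz": 0,"wx": 0,"wy": 0,"wz": 0,"claw": 0.02},{"dx": 0.061,"dy": -0.006,"dz": 0,"wx": 0,"wy": 0,"wz": 0,"claw": 0.02},{"dx": 0.061,"dy": -0.006,"dz": 0,"wx": 0,"wy": 0,"wz": 0,"claw": 0.02},{"dx": 0.061,"dy": -0.006,"dz": 0,"wx": 0,"wy": 0,"wz": 0,"claw": 0.02},{"dx": 0.061,"dy": -0.006,"dz": 0,"wx": 0,"wy": 0,"wz": 0,"claw": 0.02},{"dx": 0.061,"dy": -0.005,"dz": 0,"wx": 0,"wy": 0,"wz": 0,"claw": 0.02},{"dx": 0,"dy": 0,"dz": 0,"wx": 0,"wy": 0,"wz": -10.3,"claw": 0.02},{"dx": 0,"dy": 0,"dz": 0,"wx": 0,"wy": 0,"wz": -10.3,"claw": 0.02},{"dx": 0,"dy": 0,"dz": 0,"wx": 0,"wy": 0,"wz": -10.3,"claw": 0.02},{"dx": 0,"dy": 0,"dz": 0,"wx": 0,"wy": 0,"wz": -10.3,"claw": 0.02},{"dx": 0,"dy": 0,"dz": 0,"wx": 0,"wy": 0,"wz": -10.3,"claw": 0.02},{"dx": 0,"dy": 0,"dz": 0,"wx": 0,"wy": 0,"wz": -10.3,"claw": 0.02},{"dx": 0,"dy": 0,"dz": 0,"wx": 0,"wy": 0,"wz": -10.3,"claw": 0.02},{"dx": 0,"dy": 0,"dz": 0,"wx": 0,"wy": 0,"wz": 0,"claw": 0.02},{"dx": 0,"dy": 0,"dz": 0,"wx": 0,"wy": 0,"wz": 0,"claw": 0.02},{"dx": 0,"dy": 0,"dz": 0,"wx": 0,"wy": 0,"wz": 0,"claw": 0.02}]}}

```text
t: 6.6
eef_pos: [0.5272, 0.3545, 0.154]
tool_rot: [-0.0, 0.048, 0.999, -0.0]
contact_force: [0.2, 1.4, -1.2]
gripper_width: 0.309
grasp_force: 59.3
```

```bash
python3 - <<'E'
from h import *
from station import *
delta([.5265,.3555,.043],-5.2)
p,d=read_camera("top");np.savez("top1.npz",p=p,d=d)
h,s,v=masks(p);
for c,uv,a in blobs((h>105)&(h<135)&(s>90)&(v<110),60,2500):
    w=pts("top",uv,d);print(c.round(),a,[np.round(x,4) for x in rect(w[:,:2])],np.percentile(w[:,2],[5,50,95]).round(3))
print(get_obs()["contact_force"])
cv2.imwrite("pics/top1.png",p[:,:,::-1])
E
```

```text
t 6.6 tcp [0.5272 0.3545 0.154 ] yaw 174.4 tool z [-0. -0. -1.] q7 0.89 F [ 0.15  1.36 -1.2 ] w 0.309 59.3
d tool [0.0007 0.001  0.111 ]
wz -0.4
[107. 173.] 322 [array([0.5634, 0.3244]), np.float64(0.0794), np.float64(0.0499), np.float64(78.7213)] [0.146 0.165 0.172]
[271. 201.] 745 [array([ 0.5312, -0.0314]), np.float64(0.1341), np.float64(0.0511), np.float64(-73.9684)] [0.036 0.043 0.053]
[100. 211.] 469 [array([0.4958, 0.3425]), np.float64(0.0918), np.float64(0.0624), np.float64(-38.3966)] [0.143 0.159 0.171]
[266. 238.] 738 [array([ 0.4379, -0.0191]), np.float64(0.1317), np.float64(0.0523), np.float64(-89.7667)] [0.036 0.043 0.053]
[-0.17507322 -0.36395134 -1.51923785]
```

It weighs about 1.4 N, so it's an empty. I'm laying it on the far pad.

>>> {"op": "drive_tool", "data": {"increments": [{"dx": 0.0005,"dy": 0.001,"dz": 0.045,"wx": 0,"wy": 0,"wz": -0.4,"claw": 0.02},{"dx": 0,"dy": 0,"dz": 0.04,"wx": 0,"wy": 0,"wz": 0,"claw": 0.02},{"dx": 0,"dy": 0,"dz": 0.015,"wx": 0,"wy": 0,"wz": 0,"claw": 0.02},{"dx": 0,"dy": 0,"dz": 0.006,"wx": 0,"wy": 0,"wz": 0,"claw": 0.02},{"dx": 0,"dy": 0,"dz": 0.004,"wx": 0,"wy": 0,"wz": 0,"claw": 0.02},{"dx": 0,"dy": 0,"dz": 0,"wx": 0,"wy": 0,"wz": 0,"claw": 0.02}]}}

```text
t: 7.4
eef_pos: [0.5275, 0.356, 0.0453]
tool_rot: [0.001, 0.044, 0.999, 0.001]
contact_force: [-0.6, 0.5, -1.6]
gripper_width: 0.308
grasp_force: 59.4
```

Not touching yet, so I'll go down 2 mm at a time.

>>> {"op": "drive_tool", "data": {"increments": [{"dx": 0,"dy": 0,"dz": 0.002,"wx": 0,"wy": 0,"wz": 0,"claw": 0.02},{"dx": 0,"dy": 0,"dz": 0.002,"wx": 0,"wy": 0,"wz": 0,"claw": 0.02},{"dx": 0,"dy": 0,"dz": 0,"wx": 0,"wy": 0,"wz": 0,"claw": 0.02}]}}

```text
t: 7.78
eef_pos: [0.5275, 0.3561, 0.0419]
tool_rot: [0.0, 0.044, 0.999, 0.001]
contact_force: [-2.7, -1.2, 8.6]
gripper_width: 0.31
grasp_force: 61.5
```

Contact at z 0.042, as predicted. Now I'll release and rise.

>>> {"op": "drive_tool", "data": {"increments": [{"dx": 0,"dy": 0,"dz": 0,"wx": 0,"wy": 0,"wz": 0,"claw": 0.062},{"dx": 0,"dy": 0,"dz": 0,"wx": 0,"wy": 0,"wz": 0,"claw": 0.062},{"dx": 0,"dy": 0,"dz": 0,"wx": 0,"wy": 0,"wz": 0,"claw": 0.062},{"dx": 0,"dy": 0,"dz": 0,"wx": 0,"wy": 0,"wz": 0,"claw": 0.062},{"dx": 0,"dy": 0,"dz": -0.02,"wx": 0,"wy": 0,"wz": 0,"claw": 0.062},{"dx": 0,"dy": 0,"dz": -0.05,"wx": 0,"wy": 0,"wz": 0,"claw": 0.062},{"dx": 0,"dy": 0,"dz": -0.05,"wx": 0,"wy": 0,"wz": 0,"claw": 0.062},{"dx": 0,"dy": 0,"dz": 0,"wx": 0,"wy": 0,"wz": 0,"claw": 0.062}]}}

```text
t: 8.78
eef_pos: [0.5299, 0.3573, 0.1665]
tool_rot: [0.004, 0.044, 0.999, 0.003]
contact_force: [-0.3, -0.6, 0.3]
gripper_width: 0.73
grasp_force: 0.0
```

```bash
python3 -c "
from h import *
delta([.531,-.0325,.15],-73.8)"
```

```text
t 8.78 tcp [0.5299 0.3573 0.1665] yaw 174.9 tool z [ 0.008  0.006 -1.   ] q7 0.9 F [-0.27 -0.62  0.28] w 0.73 0.0
d tool [-0.0355 -0.3883  0.014 ]
wz 68.7
```

>>> {"op": "drive_tool", "data": {"increments": [{"dx": -0.005,"dy": -0.0555,"dz": 0.002,"wx": 0,"wy": 0,"wz": 0,"claw": 0.062},{"dx": -0.005,"dy": -0.0555,"dz": 0.002,"wx": 0,"wy": 0,"wz": 0,"claw": 0.062},{"dx": -0.005,"dy": -0.0555,"dz": 0.002,"wx": 0,"wy": 0,"wz": 0,"claw": 0.062},{"dx": -0.005,"dy": -0.0555,"dz": 0.002,"wx": 0,"wy": 0,"wz": 0,"claw": 0.062},{"dx": -0.005,"dy": -0.0555,"dz": 0.002,"wx": 0,"wy": 0,"wz": 0,"claw": 0.062},{"dx": -0.005,"dy": -0.0555,"dz": 0.002,"wx": 0,"wy": 0,"wz": 0,"claw": 0.062},{"dx": -0.005,"dy": -0.0555,"dz": 0.002,"wx": 0,"wy": 0,"wz": 0,"claw": 0.062},{"dx": 0,"dy": 0,"dz": 0,"wx": 0,"wy": 0,"wz": 9.8,"claw": 0.062},{"dx": 0,"dy": 0,"dz": 0,"wx": 0,"wy": 0,"wz": 9.8,"claw": 0.062},{"dx": 0,"dy": 0,"dz": 0,"wx": 0,"wy": 0,"wz": 9.8,"claw": 0.062},{"dx": 0,"dy": 0,"dz": 0,"wx": 0,"wy": 0,"wz": 9.8,"claw": 0.062},{"dx": 0,"dy": 0,"dz": 0,"wx": 0,"wy": 0,"wz": 9.8,"claw": 0.062},{"dx": 0,"dy": 0,"dz": 0,"wx": 0,"wy": 0,"wz": 9.8,"claw": 0.062},{"dx": 0,"dy": 0,"dz": 0,"wx": 0,"wy": 0,"wz": 9.8,"claw": 0.062},{"dx": 0,"dy": 0,"dz": 0,"wx": 0,"wy": 0,"wz": 0,"claw": 0.062}]}}

```text
t: 10.65
eef_pos: [0.5274, -0.0344, 0.1463]
tool_rot: [-0.0, 0.599, 0.801, -0.0]
contact_force: [-0.6, 0.0, 0.6]
gripper_width: 0.722
grasp_force: 0.0
```

```bash
python3 - <<'E'
from h import *
from station import *
delta([.531,-.0325,.036],-73.8)
p,d=read_camera("side");np.savez("side2.npz",p=p,d=d);cv2.imwrite("pics/side2.png",p[:,:,::-1])
E
```

```text
t 10.65 tcp [ 0.5274 -0.0344  0.1463] yaw 106.5 tool z [-0. -0. -1.] q7 0.51 F [-0.65  0.    0.62] w 0.722 0.0
d tool [0.0008 0.0041 0.1103]
wz 0.3
```

View pics/side2.png

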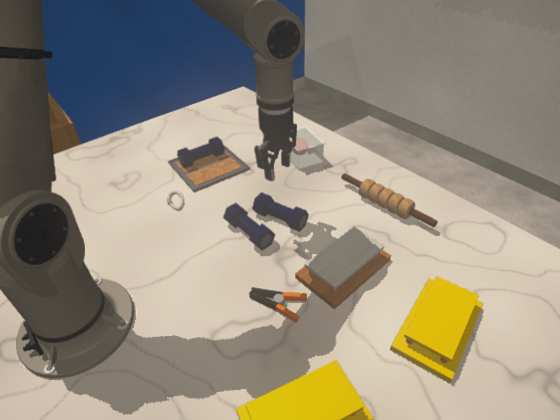

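The side view shows the first dumbbell lying flat on the far pad at (200,150). The gripper is above the middle one, and nothing else has moved. Next: grasp and heft the second.

>>> {"op": "drive_tool", "data": {"increments": [{"dx": 0.001,"dy": 0.004,"dz": 0.045,"wx": 0,"wy": 0,"wz": 0.3,"claw": 0.062},{"dx": 0,"dy": 0,"dz": 0.04,"wx": 0,"wy": 0,"wz": 0,"claw": 0.062},{"dx": 0,"dy": 0,"dz": 0.02,"wx": 0,"wy": 0,"wz": 0,"claw": 0.062},{"dx": 0,"dy": 0,"dz": 0.005,"wx": 0,"wy": 0,"wz": 0,"claw": 0.062},{"dx": 0,"dy": 0,"dz": 0,"wx": 0,"wy": 0,"wz": 0,"claw": 0.02},{"dx": 0,"dy": 0,"dz": 0,"wx": 0,"wy": 0,"wz": 0,"claw": 0.02},{"dx": 0,"dy": 0,"dz": 0,"wx": 0,"wy": 0,"wz": 0,"claw": 0.02},{"dx": 0,"dy": 0,"dz": 0,"wx": 0,"wy": 0,"wz": 0,"claw": 0.02}]}}

```text
t: 11.7
eef_pos: [0.5319, -0.0326, 0.0382]
tool_rot: [0.0, 0.601, 0.799, 0.001]
contact_force: [-3.6, 0.0, 11.6]
gripper_width: 0.235
grasp_force: 5.9
```

>>> {"op": "drive_tool", "data": {"increments": [{"dx": 0,"dy": 0,"dz": -0.02,"wx": 0,"wy": 0,"wz": 0,"claw": 0.02},{"dx": 0,"dy": 0,"dz": -0.04,"wx": 0,"wy": 0,"wz": 0,"claw": 0.02},{"dx": 0,"dy": 0,"dz": -0.04,"wx": 0,"wy": 0,"wz": 0,"claw": 0.02},{"dx": 0,"dy": 0,"dz": -0.02,"wx": 0,"wy": 0,"wz": 0,"claw": 0.02},{"dx": 0,"dy": 0,"dz": 0,"wx": 0,"wy": 0,"wz": 0,"claw": 0.02},{"dx": 0,"dy": 0,"dz": 0,"wx": 0,"wy": 0,"wz": 0,"claw": 0.02},{"dx": 0,"dy": 0,"dz": 0,"wx": 0,"wy": 0,"wz": 0,"claw": 0.02},{"dx": 0,"dy": 0,"dz": 0,"wx": 0,"wy": 0,"wz": 0,"claw": 0.02}]}}

```text
t: 12.7
eef_pos: [0.5307, -0.0325, 0.1556]
tool_rot: [-0.0, 0.601, 0.799, -0.001]
contact_force: [-0.0, -0.3, -0.4]
gripper_width: 0.239
grasp_force: 0.0
```

```bash
python3 -c "
from h import *
print('near pad');delta([.519,.272,.15],-5.2)
print('press');delta([.5285,-.263,.15],2.4)"
```

```text
near pad
t 12.7 tcp [ 0.5307 -0.0325  0.1556] yaw 106.1 tool z [-0.001 -0.    -1.   ] q7 0.5 F [-0.02 -0.26 -0.37] w 0.239 0.0
d tool [0.2959 0.0729 0.0055]
wz -68.7
press
t 12.7 tcp [ 0.5307 -0.0325  0.1556] yaw 106.1 tool z [-0.001 -0.    -1.   ] q7 0.5 F [-0.02 -0.26 -0.37] w 0.239 0.0
d tool [-0.2209 -0.0659  0.0057]
wz -76.3
```

The grasp slipped: the width is at the commanded 20 mm with no grip force. I'll look before going on.

```bash
cat > see.py <<'E'
import sys
from h import *
from station import *
def navy(tag):
    p,d=read_camera("top");cv2.imwrite(f"pics/{tag}.png",p[:,:,::-1]);np.savez(tag+".npz",p=p,d=d)
    h,s,v=masks(p)
    for c,uv,a in blobs((h>105)&(h<135)&(s>90)&(v<110),60,2500):
        w=pts("top",uv,d);print(c.round(),a,[np.round(x,4) for x in rect(w[:,:2])],"z",np.percentile(w[:,2],[5,50,95]).round(3))
navy(sys.argv[1])
E
python3 - <<'E'
from h import *
from station import *
p,d=read_camera("side");np.savez("side3.npz",p=p,d=d)
cv2.imwrite("pics/side3.png",cv2.resize(p[120:280,180:380],None,fx=3.5,fy=3.5,interpolation=3)[:,:,::-1])
E
python3 see.py top3
```

```text
[122. 202.] 796 [array([0.5252, 0.352 ]), np.float64(0.1358), np.float64(0.0481), np.float64(-5.5523)] z [0.035 0.047 0.059]
[289. 196.] 296 [array([ 0.5354, -0.0679]), np.float64(0.0682), np.float64(0.0515), np.float64(-58.5003)] z [0.036 0.048 0.054]
[279. 238.] 431 [array([ 0.4376, -0.0429]), np.float64(0.0885), np.float64(0.0473), np.float64(89.7941)] z [0.037 0.042 0.053]
```

View pics/side3.png

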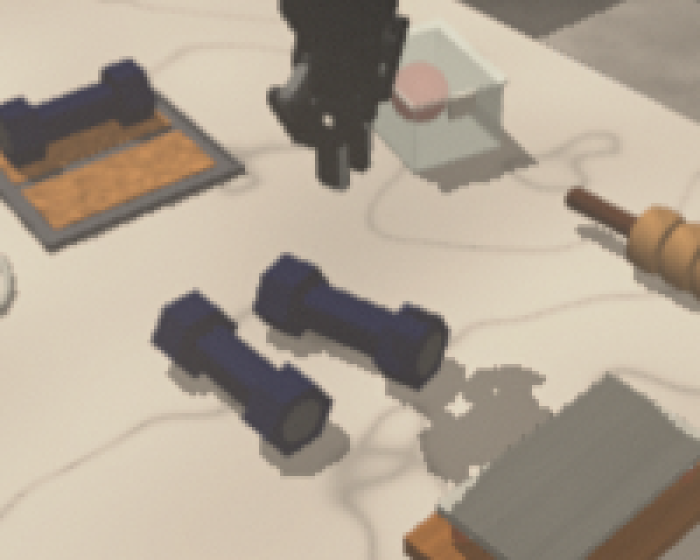

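The dumbbell is undisturbed: the fingers closed too high and slid off. I'll measure where the fingertips really are.

```bash
python3 - <<'E'
from h import *
for f in("side2","side3"):
    D=np.load(f+".npz");p,d=D["p"],D["d"]
    uv=np.argwhere((d>0)&(p.max(2)<120))[:,::-1];w=pts("side",uv,d)
    k=(np.hypot(w[:,0]-.53,w[:,1]+.033)<.09)&(w[:,2]>.08)&(w[:,2]<.25)
    q=w[k];print(f,k.sum(),np.percentile(q[:,2],[0,1,2,5]).round(4))
    lo=q[q[:,2]<np.percentile(q[:,2],4)+.0];print(lo[:8].round(3))
E
python3 -c "
from h import *
delta([.531,-.0325,.029],-73.8)"
```

```text
side2 834 [0.1562 0.1587 0.1612 0.1662]
[[ 0.558 -0.018  0.163]
 [ 0.557 -0.019  0.161]
 [ 0.559 -0.021  0.161]
 [ 0.559 -0.024  0.163]
 [ 0.56  -0.026  0.163]
 [ 0.557 -0.019  0.158]
 [ 0.557 -0.023  0.16 ]
 [ 0.558 -0.026  0.161]]
side3 706 [0.1586 0.163  0.1656 0.17  ]
[[ 0.541 -0.031  0.168]
 [ 0.549 -0.04   0.169]
 [ 0.542 -0.029  0.164]
 [ 0.543 -0.033  0.166]
 [ 0.542 -0.038  0.169]
 [ 0.544 -0.038  0.168]
 [ 0.548 -0.041  0.167]
 [ 0.541 -0.031  0.162]]
t 12.8 tcp [ 0.5309 -0.0325  0.1558] yaw 106.0 tool z [-0.001 -0.    -1.   ] q7 0.5 F [ 0.02  0.76 -0.2 ] w 0.231 0.0
d tool [0.     0.0002 0.1268]
wz -0.2
```

```bash
python3 - <<'E'
from h import *
D=np.load("side3.npz");p,d=D["p"],D["d"]
print(origin("side").round(3))
for r in range(160,178):
    out=[]
    for c in(272,275,278,281,284):
        if d[r,c]>0: out.append((p[r,c].max(),*pts("side",np.array([[c,r]]),d)[0].round(3)))
    print(r,*[tuple(map(float,o)) for o in out])
# predicted pixel of the point 25mm ahead of TCP
for z in(.1556-.025,.1556,.1556+.01):
    X=np.array([.5307,-.0325,z]);c=C["side"];q,_=cv2.projectPoints(X[None],cv2.Rodrigues(c["R"])[0],c["t"],c["intrinsics"],np.array([c["k1"],0,0,0.]));print(z,q.ravel())
E
```

```text
[ 0.052 -0.635  0.697]
160 (67.0, 0.497, -0.057, 0.215) (68.0, 0.511, -0.05, 0.205) (72.0, 0.519, -0.051, 0.202) (68.0, 0.541, -0.035, 0.185) (74.0, 0.544, -0.043, 0.187)
161 (69.0, 0.497, -0.057, 0.212) (68.0, 0.513, -0.048, 0.201) (85.0, 0.521, -0.048, 0.197) (71.0, 0.543, -0.033, 0.18) (73.0, 0.545, -0.042, 0.184)
162 (70.0, 0.498, -0.056, 0.209) (69.0, 0.514, -0.046, 0.197) (97.0, 0.521, -0.049, 0.195) (69.0, 0.544, -0.031, 0.176) (73.0, 0.546, -0.04, 0.179)
163 (69.0, 0.499, -0.055, 0.205) (70.0, 0.515, -0.045, 0.193) (103.0, 0.521, -0.048, 0.192) (70.0, 0.543, -0.033, 0.175) (70.0, 0.545, -0.041, 0.177)
164 (69.0, 0.511, -0.039, 0.189) (70.0, 0.513, -0.047, 0.192) (102.0, 0.522, -0.048, 0.189) (68.0, 0.542, -0.034, 0.173) (67.0, 0.544, -0.042, 0.175)
165 (70.0, 0.51, -0.039, 0.187) (69.0, 0.514, -0.046, 0.189) (102.0, 0.522, -0.047, 0.186) (70.0, 0.542, -0.034, 0.17) (69.0, 0.545, -0.041, 0.172)
166 (67.0, 0.51, -0.04, 0.185) (72.0, 0.513, -0.047, 0.186) (100.0, 0.52, -0.049, 0.184) (66.0, 0.543, -0.033, 0.166) (68.0, 0.544, -0.042, 0.169)
167 (68.0, 0.51, -0.039, 0.181) (72.0,
[... 958 characters left out ...]
003)
174 (207.0, 0.645, 0.138, 0.002) (165.0, 0.652, 0.133, 0.002) (158.0, 0.66, 0.127, 0.001) (205.0, 0.666, 0.12, 0.002) (202.0, 0.672, 0.114, 0.002)
175 (207.0, 0.642, 0.135, 0.001) (198.0, 0.648, 0.128, 0.003) (196.0, 0.659, 0.126, -0.001) (203.0, 0.662, 0.115, 0.003) (201.0, 0.669, 0.11, 0.002)
176 (203.0, 0.64, 0.132, 0.0) (203.0, 0.646, 0.125, 0.001) (205.0, 0.652, 0.117, 0.003) (203.0, 0.66, 0.113, 0.001) (202.0, 0.67, 0.111, -0.003)
177 (204.0, 0.635, 0.126, 0.003) (204.0, 0.644, 0.123, -0.001) (204.0, 0.649, 0.114, 0.002) (202.0, 0.655, 0.107, 0.002) (201.0, 0.662, 0.102, 0.002)
0.1306 [277.68160631 179.67622868]
0.1556 [277.34099711 171.32394386]
0.1656 [277.20154858 167.90251206]
```

The tips sit about level with the TCP reading at this opening, not 25 mm ahead of it. I need to go about 20 mm lower, checking force.

>>> {"op": "drive_tool", "data": {"increments": [{"dx": 0,"dy": 0,"dz": 0,"wx": 0,"wy": 0,"wz": 0,"claw": 0.062},{"dx": 0,"dy": 0,"dz": 0,"wx": 0,"wy": 0,"wz": 0,"claw": 0.062},{"dx": 0,"dy": 0,"dz": 0.05,"wx": 0,"wy": 0,"wz": 0,"claw": 0.062},{"dx": 0,"dy": 0,"dz": 0.045,"wx": 0,"wy": 0,"wz": 0,"claw": 0.062},{"dx": 0,"dy": 0,"dz": 0.025,"wx": 0,"wy": 0,"wz": 0,"claw": 0.062},{"dx": 0,"dy": 0,"dz": 0.01,"wx": 0,"wy": 0,"wz": 0,"claw": 0.062},{"dx": 0,"dy": 0,"dz": 0.006,"wx": 0,"wy": 0,"wz": 0,"claw": 0.062},{"dx": 0,"dy": 0,"dz": 0,"wx": 0,"wy": 0,"wz": 0,"claw": 0.062}]}}

```text
t: 13.8
eef_pos: [0.5317, -0.0325, 0.0208]
tool_rot: [0.0, 0.601, 0.799, 0.0]
contact_force: [0.1, -0.6, 0.2]
gripper_width: 0.73
grasp_force: 0.0
```

>>> {"op": "drive_tool", "data": {"increments": [{"dx": 0,"dy": 0,"dz": 0.002,"wx": 0,"wy": 0,"wz": 0,"claw": 0.05},{"dx": 0,"dy": 0,"dz": 0,"wx": 0,"wy": 0,"wz": 0,"claw": 0.02},{"dx": 0,"dy": 0,"dz": 0,"wx": 0,"wy": 0,"wz": 0,"claw": 0.02},{"dx": 0,"dy": 0,"dz": 0,"wx": 0,"wy": 0,"wz": 0,"claw": 0.02},{"dx": 0,"dy": 0,"dz": 0,"wx": 0,"wy": 0,"wz": 0,"claw": 0.02}]}}

```text
t: 14.42
eef_pos: [0.5317, -0.0323, 0.019]
tool_rot: [0.0, 0.601, 0.799, 0.0]
contact_force: [-1.5, 0.8, 5.9]
gripper_width: 0.339
grasp_force: 59.8
```

>>> {"op": "drive_tool", "data": {"increments": [{"dx": 0,"dy": 0,"dz": -0.02,"wx": 0,"wy": 0,"wz": 0,"claw": 0.02},{"dx": 0,"dy": 0,"dz": -0.04,"wx": 0,"wy": 0,"wz": 0,"claw": 0.02},{"dx": 0,"dy": 0,"dz": -0.04,"wx": 0,"wy": 0,"wz": 0,"claw": 0.02},{"dx": 0,"dy": 0,"dz": -0.03,"wx": 0,"wy": 0,"wz": 0,"claw": 0.02},{"dx": 0,"dy": 0,"dz": 0,"wx": 0,"wy": 0,"wz": 0,"claw": 0.02},{"dx": 0,"dy": 0,"dz": 0,"wx": 0,"wy": 0,"wz": 0,"claw": 0.02},{"dx": 0,"dy": 0,"dz": 0,"wx": 0,"wy": 0,"wz": 0,"claw": 0.02},{"dx": 0,"dy": 0,"dz": 0,"wx": 0,"wy": 0,"wz": 0,"claw": 0.02}]}}

```text
t: 15.42
eef_pos: [0.5306, -0.0325, 0.1474]
tool_rot: [-0.001, 0.601, 0.799, -0.001]
contact_force: [-0.2, -0.3, -2.0]
gripper_width: 0.338
grasp_force: 60.0
```

```bash
python3 -c "
from h import *
print('near pad');delta([.519,.272,.15],-5.2)
print('press');delta([.5285,-.263,.15],2.4)"
```

```text
near pad
t 15.43 tcp [ 0.5306 -0.0325  0.1474] yaw 106.0 tool z [-0.002 -0.    -1.   ] q7 0.52 F [-0.18 -0.26 -1.97] w 0.338 60.0
d tool [ 0.2959  0.0731 -0.0028]
wz -68.8
press
t 15.43 tcp [ 0.5306 -0.0325  0.1474] yaw 106.0 tool z [-0.002 -0.    -1.   ] q7 0.52 F [-0.18 -0.26 -1.97] w 0.338 60.0
d tool [-0.2209 -0.0657 -0.0025]
wz -76.4
```

About 2 N, so this is also an empty. It goes to the near pad.

>>> {"op": "drive_tool", "data": {"increments": [{"dx": 0.059,"dy": 0.0145,"dz": 0,"wx": 0,"wy": 0,"wz": 0,"claw": 0.02},{"dx": 0.059,"dy": 0.0145,"dz": 0,"wx": 0,"wy": 0,"wz": 0,"claw": 0.02},{"dx": 0.059,"dy": 0.0145,"dz": 0,"wx": 0,"wy": 0,"wz": 0,"claw": 0.02},{"dx": 0.059,"dy": 0.0145,"dz": 0,"wx": 0,"wy": 0,"wz": 0,"claw": 0.02},{"dx": 0.059,"dy": 0.0145,"dz": 0,"wx": 0,"wy": 0,"wz": 0,"claw": 0.02},{"dx": 0,"dy": 0,"dz": 0,"wx": 0,"wy": 0,"wz": -9.8,"claw": 0.02},{"dx": 0,"dy": 0,"dz": 0,"wx": 0,"wy": 0,"wz": -9.8,"claw": 0.02},{"dx": 0,"dy": 0,"dz": 0,"wx": 0,"wy": 0,"wz": -9.8,"claw": 0.02},{"dx": 0,"dy": 0,"dz": 0,"wx": 0,"wy": 0,"wz": -9.8,"claw": 0.02},{"dx": 0,"dy": 0,"dz": 0,"wx": 0,"wy": 0,"wz": -9.8,"claw": 0.02},{"dx": 0,"dy": 0,"dz": 0,"wx": 0,"wy": 0,"wz": -9.8,"claw": 0.02},{"dx": 0,"dy": 0,"dz": 0,"wx": 0,"wy": 0,"wz": -10,"claw": 0.02},{"dx": 0,"dy": 0,"dz": 0,"wx": 0,"wy": 0,"wz": 0,"claw": 0.02},{"dx": 0,"dy": 0,"dz": 0,"wx": 0,"wy": 0,"wz": 0,"claw": 0.02}]}}

```text
t: 17.18
eef_pos: [0.5192, 0.2709, 0.1479]
tool_rot: [-0.0, 0.047, 0.999, -0.0]
contact_force: [0.1, 0.7, -2.2]
gripper_width: 0.337
grasp_force: 59.9
```

```bash
python3 -c "
from h import *
delta([.519,.272,.027],-5.2)"; python3 see.py top4
```

```text
t 17.18 tcp [0.5192 0.2709 0.1479] yaw 174.6 tool z [-0.001 -0.    -1.   ] q7 1.02 F [ 0.06  0.73 -2.19] w 0.337 59.9
d tool [0.0002 0.0011 0.1209]
wz -0.2
[139. 175.] 366 [array([0.5597, 0.2484]), np.float64(0.074), np.float64(0.0433), np.float64(56.1464)] z [0.161 0.178 0.259]
[127. 215.] 842 [array([0.4901, 0.3101]), np.float64(0.1295), np.float64(0.0778), np.float64(82.4563)] z [0.044 0.168 0.182]
[266. 238.] 745 [array([ 0.438 , -0.0198]), np.float64(0.1309), np.float64(0.0507), np.float64(-88.7272)] z [0.037 0.043 0.053]
```

View pics/top4.png

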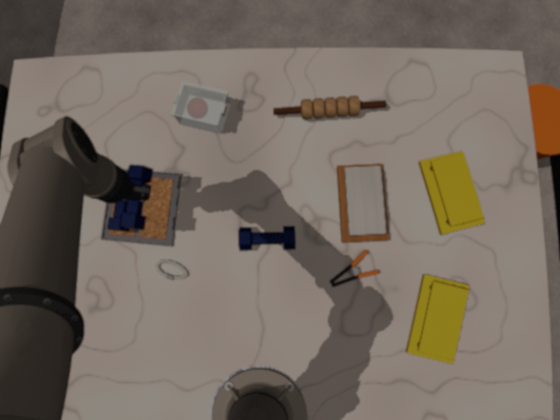

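The top view shows the arm over the tray holding the dumbbell near (135,195). The third dumbbell, the press and the bystanders are undisturbed. Lowering now.

>>> {"op": "drive_tool", "data": {"increments": [{"dx": 0,"dy": 0.001,"dz": 0.045,"wx": 0,"wy": 0,"wz": 0,"claw": 0.02},{"dx": 0,"dy": 0,"dz": 0.045,"wx": 0,"wy": 0,"wz": 0,"claw": 0.02},{"dx": 0,"dy": 0,"dz": 0.02,"wx": 0,"wy": 0,"wz": 0,"claw": 0.02},{"dx": 0,"dy": 0,"dz": 0.007,"wx": 0,"wy": 0,"wz": 0,"claw": 0.02},{"dx": 0,"dy": 0,"dz": 0.004,"wx": 0,"wy": 0,"wz": 0,"claw": 0.02},{"dx": 0,"dy": 0,"dz": 0.002,"wx": 0,"wy": 0,"wz": 0,"claw": 0.02},{"dx": 0,"dy": 0,"dz": 0,"wx": 0,"wy": 0,"wz": 0,"claw": 0.02}]}}

```text
t: 18.1
eef_pos: [0.5198, 0.2724, 0.026]
tool_rot: [0.0, 0.045, 0.999, 0.0]
contact_force: [0.4, 1.5, -1.9]
gripper_width: 0.339
grasp_force: 59.8
```

>>> {"op": "drive_tool", "data": {"increments": [{"dx": 0,"dy": 0,"dz": 0.0015,"wx": 0,"wy": 0,"wz": 0,"claw": 0.02},{"dx": 0,"dy": 0,"dz": 0,"wx": 0,"wy": 0,"wz": 0,"claw": 0.02}]}}

```text
t: 18.35
eef_pos: [0.5199, 0.2724, 0.025]
tool_rot: [0.0, 0.045, 0.999, 0.0]
contact_force: [-1.7, -0.7, 6.2]
gripper_width: 0.336
grasp_force: 60.7
```

Contact. Now I'll release and rise.

>>> {"op": "drive_tool", "data": {"increments": [{"dx": 0,"dy": 0,"dz": 0,"wx": 0,"wy": 0,"wz": 0,"claw": 0.062},{"dx": 0,"dy": 0,"dz": 0,"wx": 0,"wy": 0,"wz": 0,"claw": 0.062},{"dx": 0,"dy": 0,"dz": 0,"wx": 0,"wy": 0,"wz": 0,"claw": 0.062},{"dx": 0,"dy": 0,"dz": 0,"wx": 0,"wy": 0,"wz": 0,"claw": 0.062},{"dx": 0,"dy": 0,"dz": -0.02,"wx": 0,"wy": 0,"wz": 0,"claw": 0.062},{"dx": 0,"dy": 0,"dz": -0.05,"wx": 0,"wy": 0,"wz": 0,"claw": 0.062},{"dx": 0,"dy": 0,"dz": -0.05,"wx": 0,"wy": 0,"wz": 0,"claw": 0.062},{"dx": 0,"dy": 0,"dz": 0,"wx": 0,"wy": 0,"wz": 0,"claw": 0.062}]}}

```text
t: 19.35
eef_pos: [0.5224, 0.2735, 0.1494]
tool_rot: [0.004, 0.045, 0.999, 0.003]
contact_force: [0.1, 0.4, 0.4]
gripper_width: 0.727
grasp_force: 0.0
```

```bash
python3 -c "
from h import *
delta([.438,-.020,.14],-88.9)"
```

```text
t 19.35 tcp [0.5224 0.2735 0.1494] yaw 174.8 tool z [ 0.008  0.006 -1.   ] q7 1.02 F [0.13 0.44 0.39] w 0.727 0.0
d tool [ 0.0576 -0.3     0.0071]
wz 83.7
```

>>> {"op": "drive_tool", "data": {"increments": [{"dx": 0.0096,"dy": -0.05,"dz": 0,"wx": 0,"wy": 0,"wz": 0,"claw": 0.062},{"dx": 0.0096,"dy": -0.05,"dz": 0,"wx": 0,"wy": 0,"wz": 0,"claw": 0.062},{"dx": 0.0096,"dy": -0.05,"dz": 0,"wx": 0,"wy": 0,"wz": 0,"claw": 0.062},{"dx": 0.0096,"dy": -0.05,"dz": 0,"wx": 0,"wy": 0,"wz": 0,"claw": 0.062},{"dx": 0.0096,"dy": -0.05,"dz": 0,"wx": 0,"wy": 0,"wz": 0,"claw": 0.062},{"dx": 0.0096,"dy": -0.05,"dz": 0,"wx": 0,"wy": 0,"wz": 0,"claw": 0.062},{"dx": 0,"dy": 0,"dz": 0,"wx": 0,"wy": 0,"wz": 10.4,"claw": 0.062},{"dx": 0,"dy": 0,"dz": 0,"wx": 0,"wy": 0,"wz": 10.4,"claw": 0.062},{"dx": 0,"dy": 0,"dz": 0,"wx": 0,"wy": 0,"wz": 10.4,"claw": 0.062},{"dx": 0,"dy": 0,"dz": 0,"wx": 0,"wy": 0,"wz": 10.4,"claw": 0.062},{"dx": 0,"dy": 0,"dz": 0,"wx": 0,"wy": 0,"wz": 10.4,"claw": 0.062},{"dx": 0,"dy": 0,"dz": 0,"wx": 0,"wy": 0,"wz": 10.4,"claw": 0.062},{"dx": 0,"dy": 0,"dz": 0,"wx": 0,"wy": 0,"wz": 10.4,"claw": 0.062},{"dx": 0,"dy": 0,"dz": 0,"wx": 0,"wy": 0,"wz": 10.4,"claw": 0.062},{"dx": 0,"dy": 0,"dz": 0,"wx": 0,"wy": 0,"wz": 0,"claw": 0.062}]}}

```text
t: 21.22
eef_pos: [0.4348, -0.0214, 0.1438]
tool_rot: [-0.0, 0.696, 0.718, -0.0]
contact_force: [-0.5, -0.1, -0.0]
gripper_width: 0.726
grasp_force: 0.0
```

```bash
python3 -c "
from h import *
delta([.438,-.020,.018],-88.9)";python3 see.py top5
```

```text
t 21.23 tcp [ 0.4348 -0.0214  0.1438] yaw 91.8 tool z [-0.  0. -1.] q7 0.15 F [-0.54 -0.11 -0.04] w 0.726 0.0
d tool [0.0013 0.0033 0.1258]
wz 0.7
[122. 202.] 797 [array([0.5253, 0.3509]), np.float64(0.1357), np.float64(0.0462), np.float64(-5.6744)] z [0.035 0.047 0.059]
[153. 205.] 817 [array([0.5183, 0.272 ]), np.float64(0.1361), np.float64(0.0559), np.float64(-5.6338)] z [0.036 0.047 0.059]
[288. 237.] 234 [array([ 0.4294, -0.0712]), np.float64(0.064), np.float64(0.0319), np.float64(0.1199)] z [0.036 0.051 0.054]
```

Both empties sit on the pads, within about 4 mm. Next I'll grasp the third.

>>> {"op": "drive_tool", "data": {"increments": [{"dx": 0.001,"dy": 0.003,"dz": 0.05,"wx": 0,"wy": 0,"wz": 0.7,"claw": 0.062},{"dx": 0,"dy": 0,"dz": 0.045,"wx": 0,"wy": 0,"wz": 0,"claw": 0.062},{"dx": 0,"dy": 0,"dz": 0.02,"wx": 0,"wy": 0,"wz": 0,"claw": 0.062},{"dx": 0,"dy": 0,"dz": 0.01,"wx": 0,"wy": 0,"wz": 0,"claw": 0.062},{"dx": 0,"dy": 0,"dz": 0,"wx": 0,"wy": 0,"wz": 0,"claw": 0.05},{"dx": 0,"dy": 0,"dz": 0,"wx": 0,"wy": 0,"wz": 0,"claw": 0.02},{"dx": 0,"dy": 0,"dz": 0,"wx": 0,"wy": 0,"wz": 0,"claw": 0.02},{"dx": 0,"dy": 0,"dz": 0,"wx": 0,"wy": 0,"wz": 0,"claw": 0.02},{"dx": 0,"dy": 0,"dz": 0,"wx": 0,"wy": 0,"wz": 0,"claw": 0.02},{"dx": 0,"dy": 0,"dz": 0,"wx": 0,"wy": 0,"wz": 0,"claw": 0.02}], "newtons": 80}}

```text
t: 22.52
eef_pos: [0.4382, -0.0203, 0.0199]
tool_rot: [0.0, 0.701, 0.713, 0.001]
contact_force: [-2.2, 0.2, 6.6]
gripper_width: 0.331
grasp_force: 79.5
```

>>> {"op": "drive_tool", "data": {"increments": [{"dx": 0,"dy": 0,"dz": -0.02,"wx": 0,"wy": 0,"wz": 0,"claw": 0.02},{"dx": 0,"dy": 0,"dz": -0.04,"wx": 0,"wy": 0,"wz": 0,"claw": 0.02},{"dx": 0,"dy": 0,"dz": -0.05,"wx": 0,"wy": 0,"wz": 0,"claw": 0.02},{"dx": 0,"dy": 0,"dz": -0.04,"wx": 0,"wy": 0,"wz": 0,"claw": 0.02},{"dx": 0,"dy": 0,"dz": 0,"wx": 0,"wy": 0,"wz": 0,"claw": 0.02},{"dx": 0,"dy": 0,"dz": 0,"wx": 0,"wy": 0,"wz": 0,"claw": 0.02},{"dx": 0,"dy": 0,"dz": 0,"wx": 0,"wy": 0,"wz": 0,"claw": 0.02}]}}

```text
t: 23.4
eef_pos: [0.4367, -0.0205, 0.1675]
tool_rot: [-0.001, 0.701, 0.713, -0.001]
contact_force: [-0.0, -0.3, -6.0]
gripper_width: 0.329
grasp_force: 82.8
```

```bash
python3 -c "
from h import *
delta([.5285,-.263,.15],2.4)"
```

```text
t 23.4 tcp [ 0.4367 -0.0205  0.1675] yaw 91.0 tool z [-0.003 -0.001 -1.   ] q7 0.11 F [-0.02 -0.32 -6.  ] w 0.329 82.8
d tool [-0.244   0.0878  0.0174]
wz 88.6
```

It weighs 6 N: this is the filled one. I'm moving it to the press.

>>> {"op": "drive_tool", "data": {"increments": [{"dx": -0.0488,"dy": 0.0175,"dz": 0,"wx": 0,"wy": 0,"wz": 0,"claw": 0.02},{"dx": -0.0488,"dy": 0.0175,"dz": 0,"wx": 0,"wy": 0,"wz": 0,"claw": 0.02},{"dx": -0.0488,"dy": 0.0175,"dz": 0,"wx": 0,"wy": 0,"wz": 0,"claw": 0.02},{"dx": -0.0488,"dy": 0.0175,"dz": 0,"wx": 0,"wy": 0,"wz": 0,"claw": 0.02},{"dx": -0.0488,"dy": 0.0175,"dz": 0,"wx": 0,"wy": 0,"wz": 0,"claw": 0.02},{"dx": 0,"dy": 0,"dz": 0,"wx": 0,"wy": 0,"wz": 9.85,"claw": 0.02},{"dx": 0,"dy": 0,"dz": 0,"wx": 0,"wy": 0,"wz": 9.85,"claw": 0.02},{"dx": 0,"dy": 0,"dz": 0,"wx": 0,"wy": 0,"wz": 9.85,"claw": 0.02},{"dx": 0,"dy": 0,"dz": 0,"wx": 0,"wy": 0,"wz": 9.85,"claw": 0.02},{"dx": 0,"dy": 0,"dz": 0,"wx": 0,"wy": 0,"wz": 9.85,"claw": 0.02},{"dx": 0,"dy": 0,"dz": 0,"wx": 0,"wy": 0,"wz": 9.85,"claw": 0.02},{"dx": 0,"dy": 0,"dz": 0,"wx": 0,"wy": 0,"wz": 9.85,"claw": 0.02},{"dx": 0,"dy": 0,"dz": 0,"wx": 0,"wy": 0,"wz": 9.85,"claw": 0.02},{"dx": 0,"dy": 0,"dz": 0,"wx": 0,"wy": 0,"wz": 9.85,"claw": 0.02},{"dx": 0,"dy": 0,"dz": 0,"wx": 0,"wy": 0,"wz": 0,"claw": 0.02},{"dx": 0,"dy": 0,"dz": 0,"wx": 0,"wy": 0,"wz": 0,"claw": 0.02}]}}

```text
t: 25.4
eef_pos: [0.5292, -0.2628, 0.1678]
tool_rot: [-0.0, 1.0, 0.022, -0.001]
contact_force: [-0.2, 0.5, -4.8]
gripper_width: 0.328
grasp_force: 82.8
```

```bash
python3 -c "
from h import *
delta([.5285,-.263,.075],2.4)"
```

```text
t 25.4 tcp [ 0.5292 -0.2628  0.1678] yaw 2.5 tool z [-0.002  0.    -1.   ] q7 -0.54 F [-0.24  0.53 -4.82] w 0.328 82.8
d tool [-0.0005  0.0002  0.0928]
wz 0.1
```

>>> {"op": "drive_tool", "data": {"increments": [{"dx": 0,"dy": 0,"dz": 0.04,"wx": 0,"wy": 0,"wz": 0,"claw": 0.02},{"dx": 0,"dy": 0,"dz": 0.04,"wx": 0,"wy": 0,"wz": 0,"claw": 0.02},{"dx": 0,"dy": 0,"dz": 0.013,"wx": 0,"wy": 0,"wz": 0,"claw": 0.02},{"dx": 0,"dy": 0,"dz": 0.005,"wx": 0,"wy": 0,"wz": 0,"claw": 0.02},{"dx": 0,"dy": 0,"dz": 0.005,"wx": 0,"wy": 0,"wz": 0,"claw": 0.02},{"dx": 0,"dy": 0,"dz": 0.004,"wx": 0,"wy": 0,"wz": 0,"claw": 0.02},{"dx": 0,"dy": 0,"dz": 0,"wx": 0,"wy": 0,"wz": 0,"claw": 0.02}]}}

```text
t: 26.28
eef_pos: [0.5301, -0.2636, 0.0625]
tool_rot: [0.001, 1.0, 0.02, 0.001]
contact_force: [-1.4, -0.6, -1.9]
gripper_width: 0.331
grasp_force: 83.2
```

>>> {"op": "drive_tool", "data": {"increments": [{"dx": 0,"dy": 0,"dz": 0.0025,"wx": 0,"wy": 0,"wz": 0,"claw": 0.02},{"dx": 0,"dy": 0,"dz": 0.0015,"wx": 0,"wy": 0,"wz": 0,"claw": 0.02},{"dx": 0,"dy": 0,"dz": 0,"wx": 0,"wy": 0,"wz": 0,"claw": 0.02}]}}

```text
t: 26.65
eef_pos: [0.5301, -0.2636, 0.0585]
tool_rot: [0.0, 1.0, 0.02, 0.001]
contact_force: [-0.5, -1.3, 4.0]
gripper_width: 0.327
grasp_force: 83.8
```

The platen is at the bottom (z 0.0585 as predicted, force turned upward). Now I'll release and rise.

>>> {"op": "drive_tool", "data": {"increments": [{"dx": 0,"dy": 0,"dz": 0,"wx": 0,"wy": 0,"wz": 0,"claw": 0.062},{"dx": 0,"dy": 0,"dz": 0,"wx": 0,"wy": 0,"wz": 0,"claw": 0.062},{"dx": 0,"dy": 0,"dz": 0,"wx": 0,"wy": 0,"wz": 0,"claw": 0.062},{"dx": 0,"dy": 0,"dz": 0,"wx": 0,"wy": 0,"wz": 0,"claw": 0.062},{"dx": 0,"dy": 0,"dz": -0.015,"wx": 0,"wy": 0,"wz": 0,"claw": 0.062},{"dx": 0,"dy": 0,"dz": -0.04,"wx": 0,"wy": 0,"wz": 0,"claw": 0.062},{"dx": 0,"dy": 0,"dz": -0.06,"wx": 0,"wy": 0,"wz": 0,"claw": 0.062},{"dx": 0,"dy": 0.06,"dz": 0,"wx": 0,"wy": 0,"wz": 0,"claw": 0.062},{"dx": 0,"dy": 0.06,"dz": 0,"wx": 0,"wy": 0,"wz": 0,"claw": 0.062},{"dx": 0,"dy": 0.06,"dz": 0,"wx": 0,"wy": 0,"wz": 0,"claw": 0.062},{"dx": 0,"dy": 0,"dz": 0,"wx": 0,"wy": 0,"wz": 0,"claw": 0.062}]}}

```text
t: 28.02
eef_pos: [0.5334, -0.4493, 0.1745]
tool_rot: [0.002, 1.0, 0.016, -0.0]
contact_force: [0.1, -0.1, 0.4]
gripper_width: 0.726
grasp_force: 0.0
```

```bash
python3 see.py top6; python3 - <<'E'
from h import *
from station import *
delta([.53,-.26,.2])
p,d=read_camera("side");cv2.imwrite("pics/side6.png",p[:,:,::-1])
d=np.load("top6.npz")["d"];w=pts("top",np.argwhere(np.ones((105,75)))[:,::-1]+[325,150],d)
q=w[(w[:,2]>.025)&(w[:,2]<.06)&(np.abs(w[:,0]-.529)<.084)&(np.abs(w[:,1]+.2625)<.043)]
print("platen z",np.percentile(q[:,2],[5,25,50]).round(4))
E
```

```text
[122. 202.] 791 [array([0.5256, 0.3495]), np.float64(0.1352), np.float64(0.0484), np.float64(-3.2758)] z [0.035 0.047 0.059]
[153. 205.] 813 [array([0.5186, 0.2723]), np.float64(0.1365), np.float64(0.0554), np.float64(-5.6337)] z [0.036 0.048 0.059]
t 28.07 tcp [ 0.5349 -0.4461  0.1739] yaw 2.0 tool z [-0.    -0.002 -1.   ] q7 -0.37 F [0.02 0.54 0.6 ] w 0.728 0.0
d tool [ 0.0017 -0.1861 -0.0264]Traceback (most recent call last):
  File "<stdin>", line 7, in <module>
    return _quantile_unchecked(
        a, q, axis, out, overwrite_input, method, keepdims, weights)
    return _ureduce(a,
                    func=_quantile_ureduce_func,
    ...<5 lines>...
                    overwrite_input=overwrite_input,
                    method=method)
    r = func(a, **kwargs)
    result = _quantile(arr,
                       quantiles=q,
    ...<2 lines>...
                       out=out,
                       weights=wgt)
    slices_having_nans = np.isnan(arr[-1, ...])
                                  ~~~^^^^^^^^^
IndexError: index -1 is out of bounds for axis 0 with size 0
```

View pics/side6.png

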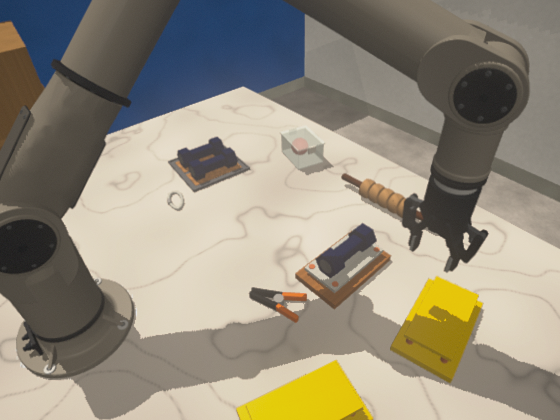

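View pics/top6.png

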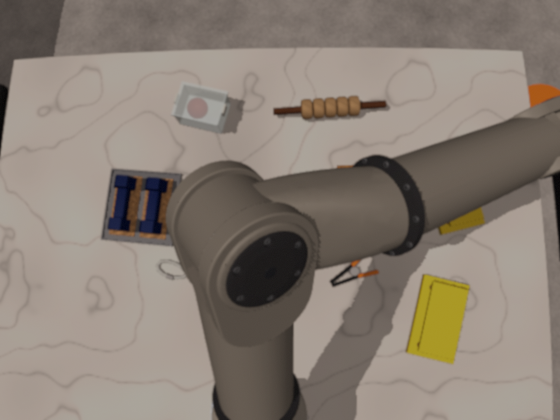

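Side view: the navy dumbbell lies along the platen at (345,252), and both empties sit on the pads near (207,157). The top view is blocked by the arm over the press, but the tray is visible with a dumbbell centred on each pad. I'll check the platen height from the side depth.

```bash
python3 - <<'E'
from h import *
from station import *
p,d=read_camera("side")
uv=np.argwhere(np.ones((90,110)))[:,::-1]+[288,222];uv=uv[d[uv[:,1],uv[:,0]]>0];w=pts("side",uv,d);v=p[uv[:,1],uv[:,0]].astype(int)
k=(np.abs(w[:,0]-.529)<.08)&(np.abs(w[:,1]+.2625)<.042)&(w[:,2]>.025)
b=w[:,2]
navy=k&(v.max(1)<100); pl=k&(v.max(1)>115)
print("platen z",pl.sum(),np.percentile(b[pl],[10,50,90]).round(4))
x=np.c_[w[pl],np.ones(pl.sum())];c=np.linalg.lstsq(x[:,[0,1,3]],x[:,2],rcond=None)[0];print("tilt",c[:2].round(3))
print("dumbbell",navy.sum(),[np.round(t,4) for t in rect(w[navy][:,:2])],np.percentile(b[navy],98).round(4))
print(get_obs()["t"])
E
```

```text
platen z 903 [0.0381 0.0396 0.0416]
tilt [0.048 0.121]
dumbbell 1290 [array([ 0.5307, -0.267 ]), np.float64(0.1406), np.float64(0.0569), np.float64(2.4141)] 0.0928
28.175
```

The platen is at about 39 mm, down from 50.5, so it is fully down. The dumbbell is within 5 mm of centre and aligned at 2.4°. Handing in.

```bash
python3 -c "
from station import *
print(hand_in())"
```

```text
the job is handed in; nothing more can be done
None
```

The job is handed in: the filled dumbbell (about 6 N) lies along the middle of the platen and holds it fully down, and the two empties lie one on each cork pad; the hand-in call returned no verdict.

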